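# Load the module test fixture, snap its covers shut and slide the tray home

## Task

Lay every transmitter module that is on the bench flat in a nest of its own on the test fixture's tray, and press all three hinged covers down until they click and stay shut, over empty nests too. Only then push the tray by its post fully home under the bridge, against its stop; if it will not budge, the unmarked lock lever is holding it, so flip the lever over to its other side. Leave the other things on the bench where they are.

Things in the scene. Friction and masses are not known exactly. Their poses are not given: they have to be found in the camera images.
- module0: Grey metal transmitter module, a flat block 90 (x) x 44 (y) x 18 (z) mm, 0.12 kg, with a steel plate and a small brass contact strip on top. Lies flat on the bench at the start; it may go in either way round. Origin: centre of underside. May be absent (two or three are on the bench).
- module1: Grey metal transmitter module, a flat block 90 (x) x 44 (y) x 18 (z) mm, 0.12 kg, with a steel plate and a small brass contact strip on top. Lies flat on the bench at the start; it may go in either way round. Origin: centre of underside. May be absent (two or three are on the bench).
- module2: Grey metal transmitter module, a flat block 90 (x) x 44 (y) x 18 (z) mm, 0.12 kg, with a steel plate and a small brass contact strip on top. Lies flat on the bench at the start; it may go in either way round. Origin: centre of underside. May be absent (two or three are on the bench).
- station: Test fixture: aluminium base plate 300 x 440 x 12 mm. Its x is the way the tray slides home (away from the robot, yaw within 0.15 rad), y left, z up. A fixed grey bridge runs along y over x = 135 to 175 mm, underside 79, top 115 mm above the bench. Origin: on the bench under the middle of the tray as it starts.
- nest0 (a point): Centre of the floor of the left (+y) nest on the tray, 34 mm above the bench; axes as the station's; moves with the tray. Takes a module lying flat, long side along x: lips 6 mm high leave 96 x 50 mm clear; along the long sides they are only short stubs near the corners, leaving the middle free for fingers. Nests are 85 mm apart.
- cover0 (a joint): Angle (rad) of the left (+y) cover: 0 shut (-0.01 when caught), 1.9 open (leaning back to the robot; a weak spring of 1 to 2 N holds it there and reopens it). From 0.1 to 0.05 a catch resists, about 9 N at the pad, then snaps it to 0 and holds; it reopens with about 5 N at the free edge. Hinge axis: along y, 70 mm back from the nest's centre, 58 mm above the bench.
- cover0_pad (a point): Rubber pad on the outer face of the left (+y) cover (black frame, clear window; ends 133 mm from the hinge axis, 56 mm wide, 6 mm thick, the axis in mid-thickness). The point is on the outer face 110 mm from the axis; shut, it is 61 mm above the bench. The point's x points from the hinge to the free edge. A shut cover clears a module by 3 mm.
- nest1 (a point): Centre of the floor of the middle nest on the tray, 34 mm above the bench; axes as the station's; moves with the tray. Takes a module lying flat, long side along x: lips 6 mm high leave 96 x 50 mm clear; along the long sides they are only short stubs near the corners, leaving the middle free for fingers. Nests are 85 mm apart.
- cover1 (a joint): Angle (rad) of the middle cover: 0 shut (-0.01 when caught), 1.9 open (leaning back to the robot; a weak spring of 1 to 2 N holds it there and reopens it). From 0.1 to 0.05 a catch resists, about 9 N at the pad, then snaps it to 0 and holds; it reopens with about 5 N at the free edge. Hinge axis: along y, 70 mm back from the nest's centre, 58 mm above the bench.
- cover1_pad (a point): Rubber pad on the outer face of the middle cover (black frame, clear window; ends 133 mm from the hinge axis, 56 mm wide, 6 mm thick, the axis in mid-thickness). The point is on the outer face 110 mm from the axis; shut, it is 61 mm above the bench. The point's x points from the hinge to the free edge. A shut cover clears a module by 3 mm.
- nest2 (a point): Centre of the floor of the right (-y) nest on the tray, 34 mm above the bench; axes as the station's; moves with the tray. Takes a module lying flat, long side along x: lips 6 mm high leave 96 x 50 mm clear; along the long sides they are only short stubs near the corners, leaving the middle free for fingers. Nests are 85 mm apart.
- cover2 (a joint): Angle (rad) of the right (-y) cover: 0 shut (-0.01 when caught), 1.9 open (leaning back to the robot; a weak spring of 1 to 2 N holds it there and reopens it). From 0.1 to 0.05 a catch resists, about 9 N at the pad, then snaps it to 0 and holds; it reopens with about 5 N at the free edge. Hinge axis: along y, 70 mm back from the nest's centre, 58 mm above the bench.
- cover2_pad (a point): Rubber pad on the outer face of the right (-y) cover (black frame, clear window; ends 133 mm from the hinge axis, 56 mm wide, 6 mm thick, the axis in mid-thickness). The point is on the outer face 110 mm from the axis; shut, it is 61 mm above the bench. The point's x points from the hinge to the free edge. A shut cover clears a module by 3 mm.
- tray (a joint): Slide of the tray (m): 0 at the start (loading place), 0.090 fully home under the bridge, against its stop. It drags with about 6 N and stays where it is left. The lock may hold it at 0 (2 to 3 mm of play); whether it does cannot be seen. A push of 15 to 20 N tells; the lock withstands it.
- tray_post (a point): Centre of the top of the tray's upright black post, 22 mm across, from 34 to 95 mm above the bench, at the tray's left edge: push or pinch it to slide the tray.
- lock_lever (a joint): Angle (rad) of the lock lever at the fixture's right end: it lies at -0.5 (ball towards -y) or +0.5 (towards +y) and, past the middle, falls over by itself (1 to 2 N at the ball). One side locks the tray, the other frees it; which is which differs between starts. Flip it only while nothing pushes the tray and the tray is at 0 to 3 mm.
- lever_ball (a point): Centre of the lever's black ball, 24 mm across, 80 mm from the pivot on a 12 mm rod. The pivot is 35 mm above the bench in a black block 50 (x) x 64 (y) mm, 52 mm high. The lever swings along the station's y: lying over, the ball is about 105 mm above the bench, 38 mm to one side of the block's middle.
- spool: White solder spool standing on its flange, 56 mm across, 40 mm high, among the modules. Bystander. Origin: centre of underside.
- screwdriver: Screwdriver lying flat, 180 mm long. Bystander. Origin: underside of its middle.
- flux_jar: Small closed jar, 52 mm across, 60 mm high. Bystander. Origin: centre of underside.

How it is judged:
By the outcome, as a careful person would: the job done as asked, in the order asked, and still so for the second after the job is handed in, with the robot touching nothing.
Of module0, module1, module2 only 2 to 3 are there at a start; the rules pass over those that are not, and their reading is None.
At some moment in a run one of module0, module1, module2 may be knocked a few centimetres aside while the robot is not near it.
Once in a run the grip may slacken for a moment while it holds something.
It also fails if it takes over 210 s, if anything falls off the work surface, if the arm or the gripper's body presses on something with over 40 N, if the wrist force passes 120 N, or if a joint passes its speed limit or range.

## Robot

A 7-joint arm with a two-finger parallel gripper is mounted at the origin on the work surface. World frame = base frame: x ahead of the robot, y to its left, z up, the work surface at z = 0. Lengths are in mm, angles in rad, forces in N, time in s.
With the tool pointing down it reaches from about 400 to 875 mm from the base axis. Payload 4.4 kg.
Tool frame: the origin (TCP) lies on the centre line of the jaws, within the pads' length; the fingertips stand 25 mm ahead of it and the grasp point (between the pads) lies 6 mm ahead of it (ctrl.finger_overhang is the distance from the TCP to the fingertips, in mm); z points along the fingers, y is the line along which they close (so a half turn about z gives the same grasp; the last joint's range is limited). The gripper opens to 85 mm and grips with 20 to 120 N. Pads are 22 mm wide; open, the fingers measure 114 mm over their backs; the gripper's body (76 mm by 85 mm) begins 54 mm behind the grasp point. The pads swing forward as they close: fully open they stand 13 mm farther back than shut.
Start: joints at [1.173, 0.628, 0.038, 1.517, -0.027, 0.996, -0.02], TCP at [211.761, -614.552, 256.313] pointing down, gripper open.
Joint ranges: [-3.06, 3.06], [-0.37, 2.12], [-1.25, 1.32], [0.18, 2.47], [-1.1, 4.24], [0.23, 1.98], [-2.94, 2.94]. Speed limits (rad/s): [2.57, 2.57, 3.14, 3.14, 3.14, 3.14, 3.14].

## Interface

Orientations are given as [roll, pitch, yaw] about the fixed x, y, z axes, in that order (R = Rz(yaw) Ry(pitch) Rx(roll)).
In Python, from cell import ctrl gives the robot as it stands. The module is installed in compiled form; this text tells all that it offers.
- The arm moves only by the tool play_rows, never from a script. Its argument "targets" is a list of rows, each a list of 5 numbers: the closure, from 0 (fully open) to 1 (shut), then the shift along the tool's x, y, z in cm, then the turn about the tool's z in degrees. In form: [[gripper, dx, dy, dz, spin], ...]. A call has 1 to 10 rows; each row is the pose to reach, as a shift and turn from the pose commanded when the call began, along the tool's axes at that moment; what a row does not reach only later rows make up. A row lasts 1/10 s, in which the tool goes at most 50 mm and 8.59 degrees, less where a joint would pass 70% of its speed; a pose out of reach is approached as far as the arm can. A call with a gripper value outside its range is refused whole. The fingers move at their own pace and stop on an object; the grip force is fixed at half the most. Time passes only in rows, so rows that repeat a pose let the fingers close. It gives the time, the measured TCP pose, the force, the opening and the grip force at its end, in the units of the state.
- ctrl.read_state(): the state, without advancing time (a new reading comes with each control period).
- ctrl.get_image(name): name is "scene" or "top" or "wrist"; returns (picture, depth): 400x640x3 uint8, red, green, blue; 400x640 float32, mm along the optical axis (not along the pixel's ray), 0 where there is no reading.
- ctrl.calibration(name): a dict with "vfov" (degrees; the focal length in pixels is half the picture's height over the tangent of half this angle, whatever the lens; pixels are square), "cx", "cy" (the principal point, pixels), "k1" (the pictures are not rectified: a ray, as slopes to the right and down, at radius r is drawn at 1 + k1 r^2 times it, then the intrinsics apply), "extrinsics" (4x4, takes a point from camera to world coordinates); the wrist camera has in their place "mount" (4x4, takes a point from camera to tool coordinates, whose origin is the TCP and whose axes are the flange's). Camera axes: x right, y down, z forward; pixel columns grow to the right and rows downward; lengths in mm; the calibration is good to about 2 mm. A picture is of the moment at which its call begins: read the wrist's pose just before it. calibration takes no time and is no camera call.
- ctrl.finish_job(): hands the job in; it is judged then, once.
Trained networks look in the newest picture that a camera, given by its name, has taken for a name from the list of things; names that differ only in an ending like _2 or _b are one class to them, and where a whole thing is asked for, a point or a joint stands for the part that bears it (a point fixed in the world has none). Each returns a list of dicts, best first, with "confidence" (0 to 1); they miss things now and then, are a little off and sometimes report something else, mostly with a low value. They report only what shows in the picture. A call takes as long as a camera call.
- ctrl.search_frame(camera, name): "bbox" ([left, top, right, bottom] in pixels, round what is visible of it).
- ctrl.trace(camera, name): "pixels" (400x640 bool, what is visible of it) and "bbox" ([left, top, right, bottom] in pixels, round what is visible of it).
The state is a dict: "clock": time; "qpos": joint angles; "qd": joint speeds; "tau": joint torques, N m; "eef_pos": TCP position; "tool_rot": TCP orientation; "force": force on the tool from outside, world axes, zero at the start; "torque": the same for the moment, N m; "width": finger opening in mm; "gripper_force": force on a finger pad.
Only numpy, scipy, OpenCV 4.12 (cv2) and the standard library are available. Lean on these libraries where they do the work, as an engineer would, in place of code of your own. Each camera call takes 0.05 s, during which the arm holds its last target. There are 200 camera calls.

## Working session

There is one attempt and no reset: what is moved stays moved. The work goes in short steps, Python scripts to look and compute and a tool call to move; the robot and the scene stay as the last step left them, time stands still between calls to the robot, and variables do not carry over. Pictures are saved under pics/ and viewed, at most 14 in all, crops included, and the job is handed in when it is done.

Besides the shell and the picture viewer there is one more tool, called after "Emit:" by a JSON object that holds its "op" and its "data", one argument or row to a line. play_rows: Moves the arm, as the interface text tells. Its arguments: {"type":"object","properties":{"targets":{"type":"array"}},"required":["targets"]}

```bash
mkdir -p pics; cat > h.py <<'E'
import numpy as np, cv2
from cell import ctrl
from scipy.spatial.transform import Rotation as R
def save(n,img): cv2.imwrite(f'pics/{n}.png',img[:,:,::-1])
def T_tool(s=None):
    s=s or ctrl.read_state(); T=np.eye(4); T[:3,:3]=R.from_euler('xyz',s['tool_rot']).as_matrix(); T[:3,3]=s['eef_pos']; return T
def cam(name,s=None):
    c=ctrl.calibration(name); f=200/np.tan(np.radians(c['vfov'])/2)
    E=np.array(c['extrinsics']) if 'extrinsics' in c else T_tool(s)@np.array(c['mount'])
    K=np.array([[f,0,c['cx']],[0,f,c['cy']],[0,0,1.]]); return K,np.array([c['k1'],0,0,0,0.]),E
def cloud(name,depth,s=None):
    K,_,E=cam(name,s); k1=_[0]
    v,u=np.mgrid[0:400,0:640]; x=(u-K[0,2])/K[0,0]; y=(v-K[1,2])/K[1,1]
    xd,yd=x.copy(),y.copy()
    for i in range(20):
        g=1+k1*(x*x+y*y); x=xd/g; y=yd/g
    P=np.stack([x*depth,y*depth,depth],-1)@E[:3,:3].T+E[:3,3]
    P[depth<=0]=np.nan; return P
def proj(name,pts,s=None):
    K,d,E=cam(name,s); Ei=np.linalg.inv(E); p=np.atleast_2d(pts)@Ei[:3,:3].T+Ei[:3,3]
    return cv2.projectPoints(p.reshape(-1,1,3),np.zeros(3),np.zeros(3),K,d)[0].reshape(-1,2)
def rect(P,m):
    q=P[m]; q=q[~np.isnan(q[:,0])]; z=np.median(q[:,2]); q=q[abs(q[:,2]-z)<6]
    r=cv2.minAreaRect(q[:,:2].astype(np.float32)); return np.round(r[0],1),np.round(r[1],1),round(r[2],1),round(float(z),1),len(q)
E
cat > look.py <<'E'
from h import *
s=ctrl.read_state(); print(s['clock'],s['eef_pos'],s['tool_rot'],s['force'],s['width'])
for n in ['top','scene']:
    im,d=ctrl.get_image(n); save(n+'0',im); np.savez(n+'0.npz',im=im,d=d)
    print(n,np.round(cam(n)[2],2).tolist())
    P=cloud(n,d)
    for o in ['module0','spool','screwdriver','flux_jar','tray_post','lever_ball','cover0_pad','station']:
        for r in ctrl.trace(n,o):
            print(n,o,round(r['confidence'],2),np.round(r['bbox']),*rect(P,r['pixels']) if r['pixels'].sum()>5 else '')
E
python3 look.py
```

```text
0.0 [ 211.5829924  -613.99191708  255.39649698] [-3.13971338e+00  8.09139723e-06  3.31810200e-01] [-0.85055485  0.1519919  -0.04250338] 85.55215157354131
top [[-0.01, -0.99, 0.15, 287.83], [-1.0, 0.0, -0.03, -35.11], [0.03, -0.15, -0.99, 1279.3], [0.0, 0.0, 0.0, 1.0]]
top module0 0.62 [188. 145. 213. 180.] [592.8 225.4] [43.4 90.6] 83.4 17.0 509
top module0 0.6 [135. 145. 160. 180.] [588.2 365.6] [91.1 45.8] 16.4 17.1 542
top spool 0.79 [127. 206. 150. 228.] [435.8 375.7] [52.6 52.2] 89.5 38.0 346
top spool 0.3 [258. 146. 390. 219.] [ 528.9 -105.3] [170.8 353.5] 3.9 34.5 5823
top screwdriver 0.84 [452. 151. 466. 220.] [ 519.7 -463.8] [172.1  23.3] 2.6 21.5 262
top screwdriver 0.49 [352. 201. 385. 217.] [ 443.5 -199.5] [ 4.2 55.9] 3.4 126.3 19
top flux_jar 0.65 [396. 247. 418. 264.] [ 341.3 -320.4] [44.  42.5] 73.3 58.6 247
top tray_post 0.9 [254. 147. 392. 223.] [ 528.8 -103.7] [170.9 351. ] 4.0 34.4 5860
top lever_ball 0.23 [353. 208. 382. 218.] [ 438.1 -199.6] [ 3.9 55.9] 4.8 145.2 19
top cover0_pad 0.63 [284. 208. 306. 227.] [422.6 -29.8] [ 3.8 51.3] 2.8 156.0 14
top cover0_pad 0.
[... 729 characters left out ...]
 [177.   25.3] 3.5 22.2 386
scene flux_jar 0.79 [216. 251. 243. 276.] [ 344.5 -323.5] [44.  36.4] 3.4 51.5 48
scene flux_jar 0.27 [251. 163. 410. 345.] [ 576.1 -131.9] [259.1 421.2] 3.9 34.3 4307
scene flux_jar 0.2 [270. 286. 280. 293.] [ 528.3 -354.2] [18.7 15.3] 23.5 114.0 56
scene tray_post 0.63 [268. 161. 372. 286.] [530.6 -99.6] [171.2 345.3] 3.5 36.7 4354
scene lever_ball 0.49 [267. 283. 283. 292.] [ 528.  -353.2] [22.2 19.2] 59.1 112.5 70
scene cover0_pad 0.77 [301. 161. 322. 207.] [433.3 -30.4] [ 7.4 53. ] 5.1 126.7 46
scene station 0.79 [251. 162. 411. 345.] [ 576.  -129.4] [259.1 426.4] 3.8 34.3 4299
scene station 0.42 [264. 163. 371. 287.] [530.6 -99.6] [171.2 345.3] 3.5 36.8 4357
```

```bash
python3 - <<'E'
from h import *
for n,(a,b,c,d) in {'top':(100,90,480,280),'scene':(190,120,430,370)}.items():
    im=np.load(n+'0.npz')['im'][b:d,a:c]; k=2 
    save(n+'c',cv2.resize(im,None,fx=2.0,fy=2.0,interpolation=cv2.INTER_CUBIC))
P=cloud('top',np.load('top0.npz')['d']); 
z=P[:,:,2]; 
for nm,lo,hi in [('bridge',110,120),('ball/post',88,106)]:
    m=((z>lo)&(z<hi)&(P[:,:,0]>400)&(P[:,:,0]<800)).astype(np.uint8)
    nn,l,st,ce=cv2.connectedComponentsWithStats(m)
    for i in range(1,nn):
        if st[i,4]>4: print(nm,st[i],rect(P,l==i))
m=((z>10)&(P[:,:,0]>200)&(P[:,:,0]<900)).astype(np.uint8)
nn,l,st,ce=cv2.connectedComponentsWithStats(m)
for i in range(1,nn):
    if st[i,4]>20: print('obj',st[i],rect(P,l==i))
E
```

```text
bridge [ 246  104  140   24 2041] (array([682.4, -85.1]), array([ 41.6, 350.4]), 3.7, 114.6, 2041)
bridge [ 535  118   68  101 1842] (array([ 550.1, -738.7]), array([239.2, 153.3]), 11.7, 118.2, 1799)
bridge [562 122   5   2   6] (array([ 664.7, -721.1]), array([ 1.6, 11.9]), 14.8, 119.1, 5)
bridge [577 128   2   5   6] (array([ 645.8, -755.3]), array([ 3.2, 10.6]), 77.2, 119.2, 6)
bridge [592 142   6   8  18] (array([ 605.5, -798.9]), array([13.3, 19.8]), 69.7, 118.0, 17)
bridge [593 151   7   5  18] (array([ 586.6, -798. ]), array([ 9.7, 17.4]), 12.0, 119.2, 18)
bridge [601 163   4   4   7] (array([ 555.6, -814.5]), array([8.8, 5.6]), 42.6, 118.5, 7)
bridge [593 168  16  20 102] (array([ 522.3, -806. ]), array([44.7, 37.6]), 10.8, 118.4, 101)
bridge [420 173   9   9  56] (array([ 525.3, -351.1]), array([20.2, 20.6]), 1.7, 114.1, 56)
bridge [  4 187  13  36  83] (array([461.5, 660.7]), array([ 6.7, 86.9]), 74.6, 114.7, 83)
bridge [603 186  11  16  72] (array([ 481.4, -819.6]), array([37.7, 25.4]), 5.6, 118.1, 71)
bridge [600 188   3  16  25] (array([ 476.1, -800.9]), array([37.9,  5
[... 2758 characters left out ...]
 (array([588.2, 365.7]), array([91.2, 45.8]), 16.7, 17.2, 558)
obj [452 152  12  67 366] (array([ 523.8, -463.2]), array([180.4,  23.4]), 3.0, 21.0, 282)
obj [   0  182   39  109 2480] (array([396.7, 675.6]), array([ 10.5, 221.7]), 76.8, 67.6, 235)
obj [126 208  23  21 368] (array([435.6, 375.7]), array([52.4, 52.2]), 87.2, 38.8, 356)
obj [396 244  23  19 350] (array([ 341.3, -320.4]), array([44. , 42.5]), 73.3, 58.6, 247)
obj [ 545  291   95   35 1973] (array([ 230.1, -592.9]), array([18.4, 62.4]), 50.4, 434.9, 119)
obj [  0 303  27   9 132] (array([201.6, 692.8]), array([69.6, 19.4]), 73.8, 17.8, 124)
obj [631 327   9  14  74] (array([ 203.8, -477.5]), array([ 1.8, 17.5]), 26.0, 655.1, 25)
```

View pics/topc.png

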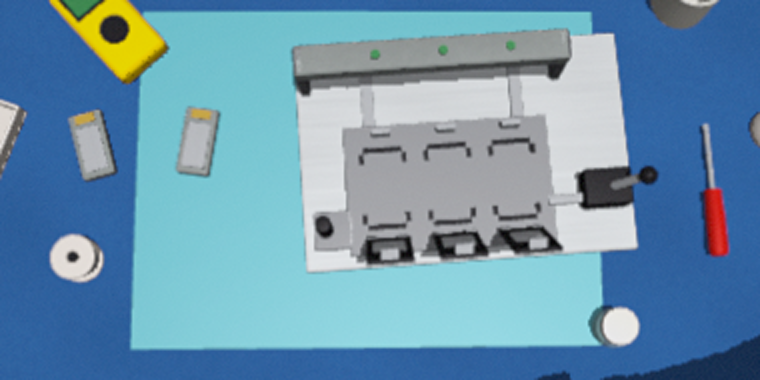

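View pics/scenec.png

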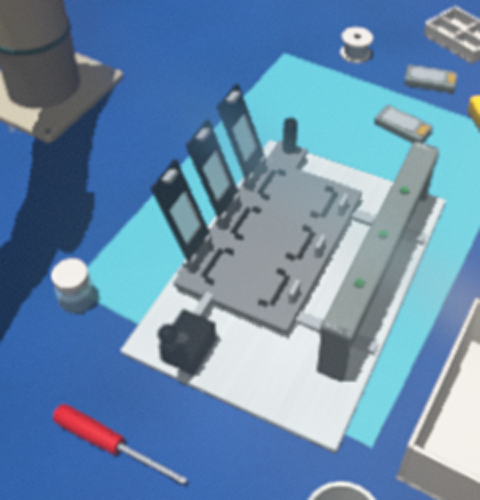

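Top crop: two modules at (197,140) and (92,145), the spool at (75,257), the fixture in the middle with three open covers, its post at (323,225), and the lever ball leaning to -y at (648,175). The scene crop agrees.

```bash
cat >> h.py <<'E'
def mv(x,y,z,yawdeg,frm=None):
    """numbers [dx,dy,dz cm, spin deg] from current pose (tool down) to world target"""
    s=ctrl.read_state(); T=T_tool(s); p=np.array(s['eef_pos']) 
    yaw=np.degrees(np.arctan2(T[1,0],T[0,0])); 
    if abs(T[2,2])<.99: print('tilted')
    d=T[:3,:3].T@(np.array([x,y,z])-p)/10
    sp=-((yawdeg-yaw+90)%180-90)
    print('t',round(s['clock'],2),'pos',np.round(p,1),'yaw',round(yaw,1),'->',np.round(d,2),'spin',round(sp,1))
E
python3 - <<'E'
from h import *
print(np.round(ctrl.calibration('wrist')['mount'],2).tolist(),ctrl.calibration('wrist')['vfov'],ctrl.finger_overhang)
mv(592.8,225.4,255,-6.6)
E
```

```text
[[0.0, -0.95, -0.32, 81.89], [1.0, 0.0, 0.0, 0.1], [-0.0, -0.32, 0.95, -116.71], [0.0, 0.0, 0.0, 1.0]] 66.9839305849207 25.0
t 0.9 pos [ 211.7 -614.6  256.3] yaw 19.0 -> [ 63.39 -67.     0.13] spin 25.6
```

Emit:
{"op": "play_rows", "data": {
  "targets": [
    [0,6,-6,-4,2],
    [0,12,-12,-4,5],
    [0,18,-18,-4,8],
    [0,24,-24,-4,11],
    [0,27,-28,-4,14],
    [0,30,-31,-4,17],
    [0,33,-35,-4,20],
    [0,36,-38,-4,23],
    [0,39,-41,-4,25],
    [0,40,-42,-4,25]
  ]
}}

```text
clock: 1.9
eef_pos: [418.6, -163.4, 296.0]
tool_rot: [3.141, -0.001, -0.106]
force: [-0.1, -0.6, -0.8]
width: 85.2
gripper_force: 0.0
```

```bash
python3 -c "
from h import *
mv(592.8,225.4,230,-6.6)"
```

```text
t 1.9 pos [ 418.6 -163.4  296. ] yaw -6.0 -> [ 13.22 -40.5    6.61] spin 0.6
```

Emit:
{"op": "play_rows", "data": {
  "targets": [
    [0,2,-5,0,0.6],
    [0,4,-10,0,0.6],
    [0,6,-15,0,0.6],
    [0,8,-20,2,0.6],
    [0,9,-24,3,0.6],
    [0,10,-28,4,0.6],
    [0,11,-32,5,0.6],
    [0,11,-34,6,0.6],
    [0,11,-34,6,0.6],
    [0,11,-34,6,0.6]
  ]
}}

```text
clock: 2.9
eef_pos: [562.6, 160.8, 235.4]
tool_rot: [3.14, 0.001, -0.115]
force: [0.7, -0.8, -0.1]
width: 85.5
gripper_force: 0.0
```

```bash
cat > lookmod.py <<'E'
from h import *
import sys
s=ctrl.read_state(); im,d=ctrl.get_image('wrist'); P=cloud('wrist',d,s); np.savez('w.npz',im=im,d=d,P=P); 
if len(sys.argv)>1: save(sys.argv[1],im)
for r in ctrl.trace('wrist','module0'):
    print(round(r['confidence'],2),np.round(r['bbox']),*rect(P,r['pixels']))
mv(592.8,225.4,150,-6.6)
E
python3 lookmod.py w1
```

```text
0.62 [ 96. 124. 174. 208.] [590.8 367.1] [90.2 44.9] 15.8 16.9 3112
t 3.0 pos [563.1 159.3 236.1] yaw -6.7 -> [ 2.16 -6.92  8.61] spin -0.1
```

```bash
cat > seg.py <<'E'
from h import *
def seg(P,lo=13,hi=22,box=(300,900,0,600)):
    x,y,z=P[...,0],P[...,1],P[...,2]
    m=((z>lo)&(z<hi)&(x>box[0])&(x<box[1])&(y>box[2])&(y<box[3])).astype(np.uint8)
    m=cv2.morphologyEx(m,cv2.MORPH_OPEN,np.ones((5,5)))
    n,l,st,_=cv2.connectedComponentsWithStats(m)
    for i in range(1,n):
        if st[i,4]>500: print('seg',st[i],*rect(P,l==i))
if __name__=='__main__': seg(np.load('w.npz')['P'])
E
python3 seg.py
```

```text
seg [ 231  107   42   81 3122] [594.9 226.9] [44.2 90.1] 82.5 17.2 3122
seg [  94  125   73   82 2986] [590.7 367.1] [90.1 44.9] 16.0 17.1 2986
```

View pics/w1.png

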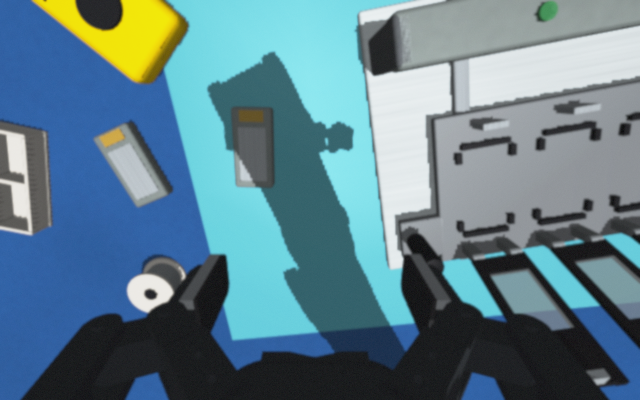

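The wrist view shows A at pixel (252,148) and B at (132,165). Depth puts A at (594.9, 226.9) with its long side at -7.5°.

Emit:
{"op": "play_rows", "data": {
  "targets": [
    [0,1.2,-3.5,4,0.5],
    [0,2.3,-7,8,0.5],
    [0,2.3,-7,12,0.5],
    [0,2.3,-7,16,0.5],
    [0,2.3,-7,19,0.5],
    [0,2.3,-7,20.5,0.5],
    [0,2.3,-7,20.5,0.5],
    [0,2.3,-7,20.5,0.5]
  ]
}}

```text
clock: 3.8
eef_pos: [595.0, 227.9, 32.1]
tool_rot: [-3.141, -0.002, -0.125]
force: [0.7, -0.1, -0.1]
width: 85.7
gripper_force: 0.0
```

Emit:
{"op": "play_rows", "data": {
  "targets": [
    [1,0,0,0,0],
    [1,0,0,0,0],
    [1,0,0,0,0],
    [1,0,0,0,0],
    [1,0,0,0,0],
    [1,0,0,0,0]
  ]
}}

```text
clock: 4.4
eef_pos: [594.6, 228.6, 32.2]
tool_rot: [-3.141, -0.002, -0.124]
force: [-0.3, -0.6, 6.7]
width: 42.4
gripper_force: 61.6
```

Emit:
{"op": "play_rows", "data": {
  "targets": [
    [1,0,0,-3,0],
    [1,0,0,-7,0],
    [1,0,0,-11,0],
    [1,-1,4,-15,-2],
    [1,-2,8,-15,-5],
    [1,-3,12,-15,-8],
    [1,-4,16,-15,-11],
    [1,-4,20,-15,-11],
    [1,-4,20,-15,-11],
    [1,-4,20,-15,-11]
  ]
}}

```text
clock: 5.4
eef_pos: [529.4, 33.6, 181.1]
tool_rot: [3.141, -0.001, 0.065]
force: [-0.7, -0.1, -0.7]
width: 42.2
gripper_force: 65.7
```

```bash
cat > lookst.py <<'E'
from h import *
import sys
s=ctrl.read_state(); im,d=ctrl.get_image('wrist'); P=cloud('wrist',d,s); np.savez('w.npz',im=im,d=d,P=P); save(sys.argv[1],im)
print(s['width'],s['gripper_force']); mv(522,-10,150,3.7)
x,y,z=P[...,0],P[...,1],P[...,2]; ok=(x>440)&(x<760)&(y<150)&(y>-320)
for nm,lo,hi in [('lips',37,43),('floor',31,36.5),('bridge',110,119)]:
    m=(ok&(z>lo)&(z<hi)).astype(np.uint8)
    n,l,st,_=cv2.connectedComponentsWithStats(m)
    for i in range(1,n):
        if st[i,4]>60: print(nm,st[i],*rect(P,l==i))
E
python3 lookst.py w2
```

```text
42.221692096240155 65.69329261779785
t 5.45 pos [529.7  35.2 181. ] yaw 3.9 -> [-1.07  4.46  3.1 ] spin 0.2
lips [351 139  59   8 469] [576.4 -19.3] [ 6.4 49.5] 3.9 39.0 469
lips [449 139  61   7 417] [ 582.5 -104. ] [ 5.5 50.5] 4.0 39.1 417
lips [547 139  62   7 406] [ 588.2 -189. ] [ 5.6 52. ] 3.9 39.2 406
lips [343 149   8  14 104] [563.3   7.9] [11.5  6.2] 4.0 38.9 104
lips [407 149   9  14 109] [567.1 -47.7] [11.6  6.6] 5.6 39.0 109
lips [440 148  10  15 112] [569.2 -76.6] [12.1  6.4] 4.6 38.9 112
lips [504 148  11  15 118] [ 573. -133.] [12.3  7.2] 4.8 38.7 118
lips [537 148  12  15 127] [ 575.1 -161.8] [12.2  8.1] 3.1 39.0 127
lips [599 148  14  15 136] [ 578.8 -217.6] [12.4  8.9] 3.9 38.8 136
lips [399 232   8  13  82] [487.6 -53.3] [12.9  6.3] 6.0 38.9 82
lips [429 232   9  13  90] [489.8 -82.2] [12.7  6.7] 8.3 39.0 90
lips [487 232  11  13  96] [ 493.7 -138.3] [ 6.9 12.7] 87.2 39.1 96
lips [518 232  58  20 433] [ 487.3 -190.8] [59.9 19. ] 77.8 39.1 433
lips [575 232  12  13 109] [ 499.2 -222.1] [12.8  9. ] 3.5 38.9 109
lips [371 245  28   8 179] [475.6 -37.6] [ 7.3 26.2] 3.5 38.9 179
lips [435 245  53   7 328] [ 480.8 -111. ] [ 6.8 50.8] 3.9 38.9 328
lips [431 261  16  12  67] [463.  -89.7] [ 8.8 15.3] 42.8 39.9 67
lips [471 261  16  13  78] [ 465.3 -129.4] [ 8.2 15. ] 45.6 40.1 78
lips [517 261  17  12  85] [ 468.6 -174.6] [ 8.2 15.7] 44.6 40.3 85
lips [557 261  18  12  87] [ 471.  -214.2] [ 8.8 14.7] 47.8 40.3 87
floor [  321   101   319   175 40519] [ 532.5 -127.4] [169.6 309.9] 3.8 33.1 40519
bridge [ 226    0  414    9 3264] [661.7 -22.2] [  3.8 223.1] 3.9 112.6 3264
bridge [506 332  35  16 312] [ 445.  -131.5] [ 5.7 21.2] 10.1 114.3 312
bridge [568 332  72  19 884] [ 449.5 -196.4] [ 9.9 55.4] 7.2 114.5 884
```

View pics/w2.png

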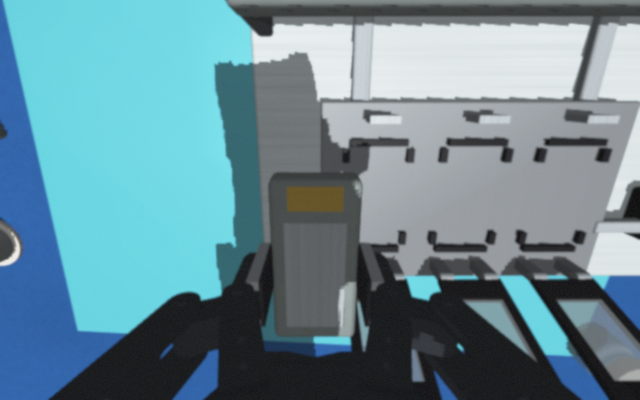

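```bash
cat > held.py <<'E'
from h import *
D=np.load('w.npz'); P=D['P']; s=ctrl.read_state(); T=T_tool(s); Q=(P-T[:3,3])@T[:3,:3]
m=(abs(Q[...,0])<70)&(abs(Q[...,1])<30)&(Q[...,2]>8)&(Q[...,2]<20)
q=Q[m]; f=q[q[:,0]>15]; print('zmed',np.median(q[:,2]),'front x',np.percentile(q[:,0],[99,99.8]),'y range front',np.percentile(f[:,1],[.5,99.5]))
for x in (20,30,40):
    g=f[abs(f[:,0]-x)<2]; print(x,np.percentile(g[:,1],[1,99]))
E
python3 held.py; python3 -c "
from h import *
mv(525.7,-22.7,67,3.9)"
```

```text
zmed 14.823714227325087 front x [45.02620305 45.38205764] y range front [-19.76472117  23.44950855]
20 [-19.71860208  22.84871111]
30 [-19.70416425  22.85611838]
40 [-19.48025207  23.2505728 ]
t 5.45 pos [529.7  35.2 181. ] yaw 3.9 -> [-0.8   5.76 11.4 ] spin -0.0
```

Emit:
{"op": "play_rows", "data": {
  "targets": [
    [1,-0.4,3,2,0],
    [1,-0.8,5.6,4,0],
    [1,-0.8,5.6,6,0],
    [1,-0.8,5.6,8,0],
    [1,-0.8,5.6,10,0],
    [1,-0.8,5.6,10,0],
    [1,-0.8,5.6,11,0],
    [1,-0.8,5.6,11.3,0],
    [1,-0.8,5.6,11.3,0],
    [1,-0.8,5.6,11.3,0]
  ]
}}

```text
clock: 6.45
eef_pos: [525.6, -21.5, 68.1]
tool_rot: [3.142, -0.001, 0.068]
force: [-0.5, -0.4, -0.4]
width: 42.2
gripper_force: 65.8
```

Emit:
{"op": "play_rows", "data": {
  "targets": [
    [1,0,0,0.1,0],
    [0.25,0,0,0.1,0],
    [0.25,0,0,0.1,0],
    [0.25,0,0,0.1,0],
    [0.2,0,0,-2,0],
    [0,0,0,-7,0],
    [0,0,-5,-11,0],
    [0,0,-10,-15,0],
    [0,0,-10,-15,0],
    [0,0,-10,-15,0]
  ]
}}

```text
clock: 7.45
eef_pos: [519.6, 83.0, 220.5]
tool_rot: [-3.138, -0.006, 0.075]
force: [0.9, -0.8, -0.3]
width: 85.2
gripper_force: 0.0
```

```bash
cat > both.py <<'E'
from h import *; from seg import seg
s=ctrl.read_state(); im,d=ctrl.get_image('wrist'); P=cloud('wrist',d,s); np.savez('w.npz',im=im,d=d,P=P)
print(s['force']); print('nest:'); seg(P,47,57,(440,660,-260,60)); print('bench:'); seg(P); mv(590.7,367.1,230,16)
E
python3 both.py
```

```text
[ 0.8535804  -0.77318257 -0.33774583]
nest:
seg [ 395  139   54   87 3837] [526.6 -21.4] [89.1 43.8] 3.5 51.3 3837
bench:
seg [   0   34   78  100 4176] [590.5 366.7] [89.7 45.4] 16.5 17.2 4176
t 7.5 pos [518.9  80.  218.9] yaw 4.1 -> [  9.23 -28.12  -1.05] spin -11.9
```

Emit:
{"op": "play_rows", "data": {
  "targets": [
    [0,2,-5,0,-3],
    [0,4,-10,0,-6],
    [0,5,-15,0,-9],
    [0,7,-20,0,-12],
    [0,8,-24,2,-12],
    [0,9.2,-28,4,-12],
    [0,9.2,-28,6,-12],
    [0,9.2,-28,8,-12],
    [0,9.2,-28,8,-12],
    [0,9.2,-28,8,-12]
  ]
}}

```text
clock: 8.5
eef_pos: [591.4, 361.8, 136.6]
tool_rot: [3.14, 0.002, 0.276]
force: [0.8, 0.7, -0.1]
width: 85.4
gripper_force: 0.0
```

```bash
cat > both2.py <<'E'
from h import *; from seg import seg
s=ctrl.read_state(); im,d=ctrl.get_image('wrist'); P=cloud('wrist',d,s); np.savez('w.npz',im=im,d=d,P=P)
print('bench:'); seg(P); mv(590.5,366.7,32,16.2)
E
python3 both2.py
```

```text
bench:
seg [ 36 129  35  57 513] [567.5 572.7] [45.  23.7] 17.1 17.8 513
seg [ 279  143   56  103 5369] [590.8 367.6] [89.8 44. ] 16.1 17.3 5369
t 8.55 pos [591.9 362.4 137.8] yaw 15.8 -> [-0.02 -0.46 10.58] spin -0.4
```

Emit:
{"op": "play_rows", "data": {
  "targets": [
    [0,0,-0.4,3,-0.4],
    [0,0,-0.4,6,-0.4],
    [0,0,-0.4,9,-0.4],
    [0,0,-0.4,10.5,-0.4],
    [0,0,-0.4,10.5,-0.4],
    [1,0,-0.4,10.5,-0.4],
    [1,0,-0.4,10.5,-0.4],
    [1,0,-0.4,10.5,-0.4],
    [1,0,-0.4,10.5,-0.4],
    [1,0,-0.4,10.5,-0.4]
  ]
}}

```text
clock: 9.55
eef_pos: [591.2, 368.4, 34.9]
tool_rot: [-3.141, -0.003, 0.285]
force: [-0.2, -0.6, 6.4]
width: 41.9
gripper_force: 61.4
```

Emit:
{"op": "play_rows", "data": {
  "targets": [
    [1,0,0,0,0],
    [1,0,0,-3,0],
    [1,0,0,-7,0],
    [1,0,0,-11,0],
    [1,-1,4,-15,2],
    [1,-2,8,-18,5],
    [1,-4,12,-18,8],
    [1,-6,16,-18,11],
    [1,-9,20,-18,12],
    [1,-12,24,-18,12]
  ]
}}

```text
clock: 10.55
eef_pos: [541.6, 101.7, 213.3]
tool_rot: [3.141, -0.001, 0.075]
force: [1.3, -1.0, -0.9]
width: 41.7
gripper_force: 61.3
```

```bash
python3 -c "
from h import *
print(ctrl.read_state()['width']);mv(531.6,-60,180,3.9)"
```

```text
41.702942145122364
t 10.55 pos [541.6 101.7 213.3] yaw 4.3 -> [-2.21 16.05  3.33] spin 0.4
```

Emit:
{"op": "play_rows", "data": {
  "targets": [
    [1,0,4,0,0.4],
    [1,-0.5,8,0,0.4],
    [1,-1,12,1,0.4],
    [1,-1.5,15,1,0.4],
    [1,-1.5,15,1,0.4],
    [1,-1.5,15,1,0.4],
    [1,-1.5,15,1,0.4]
  ]
}}

```text
clock: 11.25
eef_pos: [538.8, -45.6, 203.0]
tool_rot: [-3.141, -0.001, 0.07]
force: [-0.6, 0.5, -0.7]
width: 41.8
gripper_force: 61.3
```

```bash
python3 lookst.py w3 | grep -v bridge; python3 held.py; python3 -c "
from h import *
mv(531.6,-107.5,69,3.9)"
```

```text
41.79044501675081 61.30319952964783
t 11.3 pos [538.8 -45.3 202.9] yaw 4.1 -> [-1.43 -3.64  5.29] spin 0.4
lips [563  33  16  10  66] [ 679.3 -249.6] [14.1  6.1] 59.8 40.0 66
lips [262 140  55   7 374] [576.6 -19.3] [ 5.9 50.1] 3.7 38.9 374
lips [354 140  55   8 334] [ 582.4 -104.1] [ 5.9 50.2] 2.9 39.0 334
lips [445 141  56   7 385] [ 587.9 -188.9] [ 6.  50.6] 4.1 39.1 385
lips [256 149   8  13  85] [563.5   7.7] [11.7  6.1] 5.9 38.7 85
lips [316 149   7  13  91] [567.4 -47.9] [11.5  5.7] 4.2 38.9 91
lips [347 149   7  13  89] [569.5 -76.8] [11.7  5.8] 6.1 39.1 89
lips [406 149   8  14  93] [ 572.9 -132.6] [12.3  6.1] 5.8 39.1 93
lips [436 149   9  14  97] [ 574.9 -161.6] [12.3  6.4] 4.9 39.0 97
lips [495 150  10  13 100] [ 578.6 -217.6] [11.9  6.5] 1.8 39.0 100
lips [542 191  54  48 300] [ 533.7 -289.6] [30.8 62.1] 56.5 40.1 300
lips [261 226   7  12  69] [484.3   2.4] [12.   5.8] 3.9 39.2 69
lips [398 227   8  12  77] [ 493.6 -138.2] [12.4  6.3] 2.8 38.8 77
lips [426 227   8  12  76] [ 495.7 -167.1] [12.   6.5] 1.8 39.1 76
lips [481 227   9  12  78] [ 499.7 -223.1] [12.1  7. ] 2.2 39.0 78
lips [207 231  19  16  65] [475.6  48.9] [20.8  7.8] 48.1 40.0 65
lips [359 239  40   7 199] [ 480.9 -115.9] [ 6.9 40.3] 4.4 39.0 199
lips [431 240  50   6 290] [ 486.5 -195.7] [ 6.8 50.3] 3.8 39.0 290
floor [557  33  17  11  65] [ 679.8 -249. ] [13.8  5.6] 55.4 34.1 65
floor [  200   105   391   163 30850] [ 532.9 -124.3] [169.  392.7] 3.8 33.1 30850
zmed 17.370874935972818 front x [43.65923539 44.16733802] y range front [-20.79459301  21.80214307]
20 [-20.45189801  21.30823139]
30 [-20.39727143  21.66464556]
40 [-20.4979501   21.54223828]
t 11.3 pos [538.8 -45.3 202.9] yaw 4.1 -> [-1.17  6.16 13.39] spin 0.2
```

Emit:
{"op": "play_rows", "data": {
  "targets": [
    [1,-0.5,3,3,0],
    [1,-1.1,6.1,6,0],
    [1,-1.1,6.1,8,0.1],
    [1,-1.1,6.1,10,0.1],
    [1,-1.1,6.1,12,0.1],
    [1,-1.1,6.1,12,0.1],
    [1,-1.1,6.1,12.8,0.1],
    [1,-1.1,6.1,13.3,0.1],
    [1,-1.1,6.1,13.3,0.1],
    [1,-1.1,6.1,13.3,0.1]
  ]
}}

```text
clock: 12.3
eef_pos: [532.0, -108.7, 70.1]
tool_rot: [3.141, -0.001, 0.067]
force: [0.4, -0.5, -0.2]
width: 41.8
gripper_force: 61.3
```

Emit:
{"op": "play_rows", "data": {
  "targets": [
    [1,0,0,0.1,0],
    [0.25,0,0,0.1,0],
    [0.25,0,0,0.1,0],
    [0.25,0,0,0.1,0],
    [0.25,0,0,-2,0],
    [0.25,0,0,-6,0],
    [0.25,0,0,-11,0],
    [0,-5,0,-15,0],
    [0,-5,0,-15,0],
    [0,-5,0,-15,0]
  ]
}}

```text
clock: 13.3
eef_pos: [480.9, -112.6, 221.1]
tool_rot: [3.141, -0.002, 0.065]
force: [0.9, -0.6, -0.0]
width: 85.2
gripper_force: 0.0
```

```bash
python3 both.py; python3 - <<'E'
from h import *
im,d=ctrl.get_image('top'); P=cloud('top',d)
for r in ctrl.trace('top','module0'): print(round(r['confidence'],2),r['bbox'],*rect(P,r['pixels']))
E
```

```text
[ 0.863922   -0.628366   -0.04320106]
nest:
seg [ 193   79   55   97 4456] [526.3 -21.9] [88.7 44.3] 3.6 51.2 4456
seg [ 290   79   49   98 4543] [ 531.5 -108.9] [89.8 44. ] 3.6 51.3 4543
bench:
t 13.35 pos [ 481.9 -112.3  220. ] yaw 3.8 -> [ 14.01 -47.12  -1.  ] spin -12.2
0.77 [285.0, 166.6, 302.2, 202.2] [523.6 -23. ] [89.9 41.5] 1.9 51.7 508
```

```bash
python3 - <<'E'
from h import *
im=np.load('top0.npz')['im']; s=np.load('scene0.npz')['im']
save('full',np.vstack([cv2.resize(im,(460,288)),cv2.resize(s,(460,288))]))
E
```

```text
(no output)
```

View pics/full.png

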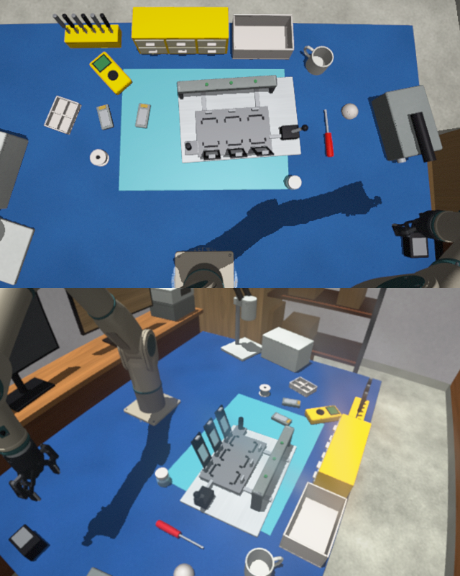

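```bash
python3 -c "
from h import *
# cover2 behind: station coords -> world
o=np.array([531.6,-107.5]); c,s=np.cos(np.radians(3.9)),np.sin(np.radians(3.9))
for k,y in [(0,85),(1,0),(2,-85)]:
    print(k,o+[c*-135-s*y,s*-135+c*y])
mv(*(o+[c*-140-s*-85,s*-140+c*-85]),235,3.9)
mv(*(o+[c*-140-s*-85,s*-140+c*-85]),175,3.9)"
```

```text
0 [391.13132265 -31.87890054]
1 [ 396.91262236 -116.68206424]
2 [ 402.69392206 -201.48522794]
t 13.45 pos [ 482.4 -111.9  218.7] yaw 3.8 -> [-9.05  8.41 -1.63] spin -0.1
t 13.45 pos [ 482.4 -111.9  218.7] yaw 3.8 -> [-9.05  8.41  4.37] spin -0.1
```

The full views confirm only two modules; both now lie in nests 0 and 1. Next I go behind cover 2.

Emit:
{"op": "play_rows", "data": {
  "targets": [
    [1,0,0,-3,0],
    [1,-3,3,-3,0],
    [1,-6,6,-3,0],
    [1,-9,8.4,-3,0],
    [1,-9,8.4,-3,0],
    [1,-9,8.4,-3,0],
    [1,-9,8.4,0,0],
    [1,-9,8.4,4.4,0],
    [1,-9,8.4,4.4,0],
    [1,-9,8.4,4.4,0]
  ]
}}

```text
clock: 14.45
eef_pos: [398.2, -200.8, 175.1]
tool_rot: [-3.14, 0.002, 0.069]
force: [0.3, -0.1, 0.4]
width: 0.1
gripper_force: 0.0
```

```bash
cat > st.py <<'E'
from h import *
o=np.array([531.6,-107.5]); c,s_=np.cos(np.radians(3.9)),np.sin(np.radians(3.9))
s=ctrl.read_state(); p=np.array(s['eef_pos']); v=p[:2]-o
print('station',np.round([c*v[0]+s_*v[1],-s_*v[0]+c*v[1],p[2]],1),'tool_rot',np.round(s['tool_rot'],3),'F',np.round(s['force'],1),'w',round(s['width'],1),'t',round(s['clock'],2))
E
python3 st.py
```

```text
station [-139.4  -84.   175.1] tool_rot [-3.14e+00  2.00e-03  6.90e-02] F [ 0.3 -0.1  0.4] w 0.1 t 14.45
```

Emit:
{"op": "play_rows", "data": {
  "targets": [
    [1,1.5,0,-0.5,0],
    [1,2.9,0,-1,0],
    [1,4.2,0,-1.5,0],
    [1,5.5,0,-2.1,0],
    [1,6.8,0,-2,0],
    [1,8.1,0,-1.8,0],
    [1,9.3,0,-1.4,0],
    [1,10.5,0,-0.9,0],
    [1,10.5,0,-0.9,0],
    [1,10.5,0,-0.9,0]
  ]
}}

```text
clock: 15.45
eef_pos: [501.9, -194.6, 183.9]
tool_rot: [-3.141, 0.002, 0.067]
force: [-0.8, 0.7, 0.4]
width: -0.2
gripper_force: 0.3
```

```bash
python3 st.py; cat > cov.py <<'E'
from h import *
import sys
im,d=ctrl.get_image('scene'); save(sys.argv[1],cv2.resize(im[150:380,210:430],None,fx=2.2,fy=2.2,interpolation=cv2.INTER_CUBIC))
E
python3 cov.py c1
```

```text
station [-35.6 -84.9 183.9] tool_rot [-3.141e+00  2.000e-03  6.700e-02] F [-0.8  0.7  0.4] w -0.2 t 15.45
```

View pics/c1.png

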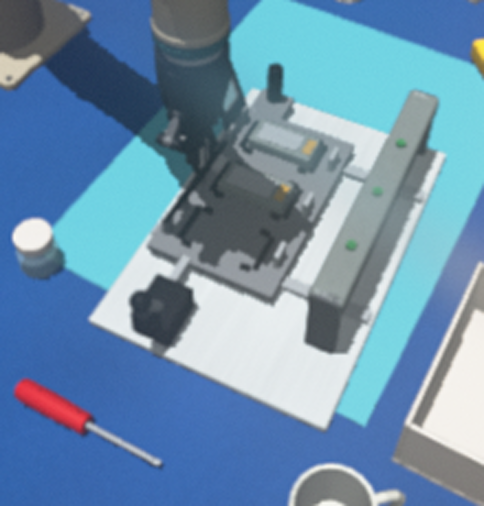

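Emit:
{"op": "play_rows", "data": {
  "targets": [
    [1,1.2,0,0.7,0],
    [1,2.3,0,1.5,0],
    [1,3.3,0,2.2,0],
    [1,4.3,0,3,0],
    [1,5.2,0,4.3,0],
    [1,6,0,5.7,0],
    [1,6.4,0,7,0],
    [1,6.7,0,7.5,0],
    [1,6.7,0,7.5,0],
    [1,6.7,0,7.5,0]
  ]
}}

```text
clock: 16.5
eef_pos: [568.8, -190.3, 109.6]
tool_rot: [-3.141, 0.001, 0.066]
force: [-1.0, -0.8, -0.1]
width: 0.0
gripper_force: 0.5
```

```bash
python3 st.py
```

```text
station [ 31.5 -85.1 109.6] tool_rot [-3.141e+00  1.000e-03  6.600e-02] F [-1.  -0.8 -0.1] w 0.0 t 16.5
```

Emit:
{"op": "play_rows", "data": {
  "targets": [
    [1,0,0,0.3,0],
    [1,0,0,0.6,0],
    [1,0,0,0.9,0],
    [1,0,0,0.9,0]
  ]
}}

```text
clock: 16.9
eef_pos: [569.3, -190.5, 100.5]
tool_rot: [3.141, -0.0, 0.066]
force: [1.1, -0.2, 0.8]
width: -0.3
gripper_force: 0.6
```

Emit:
{"op": "play_rows", "data": {
  "targets": [
    [1,0,0,0.2,0],
    [1,0,0,0.4,0],
    [1,0,0,0.6,0],
    [1,0,0,0.6,0]
  ]
}}

```text
clock: 17.3
eef_pos: [569.7, -190.6, 95.5]
tool_rot: [3.141, -0.001, 0.066]
force: [-0.1, 0.2, 8.4]
width: 0.0
gripper_force: 4.3
```

Emit:
{"op": "play_rows", "data": {
  "targets": [
    [1,0,0,0.2,0],
    [1,0,0,0.4,0],
    [1,0,0,0.4,0]
  ]
}}

```text
clock: 17.6
eef_pos: [569.9, -190.6, 91.5]
tool_rot: [3.141, -0.002, 0.067]
force: [1.1, 1.1, 1.4]
width: -0.1
gripper_force: 0.7
```

Emit:
{"op": "play_rows", "data": {
  "targets": [
    [1,0,0,0.2,0],
    [1,0,0,0.4,0],
    [1,0,0,0.6,0],
    [1,0,0,0.6,0]
  ]
}}

```text
clock: 18.0
eef_pos: [569.7, -190.5, 84.7]
tool_rot: [3.141, -0.001, 0.066]
force: [1.0, 0.5, 5.3]
width: 0.1
gripper_force: 2.5
```

Emit:
{"op": "play_rows", "data": {
  "targets": [
    [1,0,0,0.2,0],
    [1,0,0,0.3,0],
    [1,0,0,0.3,0]
  ]
}}

```text
clock: 18.3
eef_pos: [569.8, -190.6, 82.8]
tool_rot: [3.141, -0.001, 0.066]
force: [-0.9, 0.2, 14.3]
width: 0.4
gripper_force: 7.1
```

Emit:
{"op": "play_rows", "data": {
  "targets": [
    [1,0,0,-4,0],
    [1,0,0,-8,0],
    [1,-4,-2,-12,0],
    [1,-8,-5,-15,0],
    [1,-12,-8,-15,0],
    [1,-15,-8.5,-15,0],
    [1,-15,-8.5,-15,0],
    [1,-15,-8.5,-15,0]
  ]
}}

```text
clock: 19.1
eef_pos: [412.8, -115.6, 231.5]
tool_rot: [3.141, 0.001, 0.066]
force: [0.0, 0.5, 0.8]
width: 0.3
gripper_force: 0.0
```

```bash
python3 st.py; cat > lids.py <<'E'
from h import *
o=np.array([531.6,-107.5]); c,s_=np.cos(np.radians(3.9)),np.sin(np.radians(3.9))
for n in ['top','scene']:
    im,d=ctrl.get_image(n); P=cloud(n,d); v=P[...,:2]-o
    X=c*v[...,0]+s_*v[...,1]; Y=-s_*v[...,0]+c*v[...,1]; Z=P[...,2]
    for k,y in enumerate([85,0,-85]):
        row=[]
        for x in (-55,-35,-15,0,15,30,45,58):
            m=(abs(X-x)<7)&(abs(Y-y)<26)&(Z<250); row.append(np.round(np.nanpercentile(Z[m],85),0) if m.sum()>3 else None)
        print(n,k,row)
E
python3 lids.py
```

```text
station [-119.1    0.   231.5] tool_rot [3.141e+00 1.000e-03 6.600e-02] F [0.  0.5 0.8] w 0.3 t 19.1
top 0 [np.float64(40.0), np.float64(54.0), np.float64(54.0), np.float64(54.0), np.float64(54.0), np.float64(54.0), np.float64(51.0), np.float64(36.0)]
top 1 [np.float64(41.0), np.float64(52.0), np.float64(54.0), np.float64(53.0), np.float64(53.0), np.float64(54.0), np.float64(51.0), np.float64(36.0)]
top 2 [None, None, None, None, None, np.float64(62.0), np.float64(62.0), np.float64(63.0)]
scene 0 [np.float64(43.0), np.float64(55.0), np.float64(56.0), np.float64(55.0), np.float64(55.0), np.float64(55.0), np.float64(53.0), np.float64(39.0)]
scene 1 [np.float64(43.0), np.float64(55.0), np.float64(55.0), np.float64(56.0), np.float64(55.0), np.float64(55.0), np.float64(53.0), np.float64(39.0)]
scene 2 [np.float64(64.0), np.float64(62.0), np.float64(62.0), np.float64(62.0), np.float64(62.0), np.float64(63.0), np.float64(64.0), np.float64(63.0)]
```

Cover 2 is shut and flat (about 62 mm all along). Same path for cover 1.

Emit:
{"op": "play_rows", "data": {
  "targets": [
    [1,-2.1,0,0,0],
    [1,-2.1,0,0,0],
    [1,-2.1,0,3,0],
    [1,-2.1,0,5.6,0],
    [1,-2.1,0,5.6,0],
    [1,-2.1,0,5.6,0]
  ]
}}

```text
clock: 19.8
eef_pos: [393.8, -117.1, 175.4]
tool_rot: [-3.141, 0.001, 0.066]
force: [0.3, 0.2, -1.3]
width: -0.3
gripper_force: 0.0
```

```bash
python3 st.py
```

```text
station [-138.2   -0.2  175.4] tool_rot [-3.141e+00  1.000e-03  6.600e-02] F [ 0.3  0.2 -1.3] w -0.3 t 19.8
```

Emit:
{"op": "play_rows", "data": {
  "targets": [
    [1,1.5,0,-0.5,0],
    [1,2.9,0,-1,0],
    [1,4.2,0,-1.5,0],
    [1,5.5,0,-2.1,0],
    [1,6.8,0,-2,0],
    [1,8.1,0,-1.8,0],
    [1,9.3,0,-1.4,0],
    [1,10.5,0,-0.9,0],
    [1,10.5,0,-0.9,0],
    [1,10.5,0,-0.9,0]
  ]
}}

```text
clock: 20.8
eef_pos: [497.2, -109.9, 184.0]
tool_rot: [-3.141, 0.002, 0.067]
force: [-1.0, -0.1, 1.0]
width: 0.2
gripper_force: 0.3
```

Emit:
{"op": "play_rows", "data": {
  "targets": [
    [1,1.2,0,0.7,0],
    [1,2.3,0,1.5,0],
    [1,3.3,0,2.2,0],
    [1,4.3,0,3,0],
    [1,5.2,0,4.3,0],
    [1,6,0,5.7,0],
    [1,6.4,0,7,0],
    [1,6.7,0,7.5,0],
    [1,6.7,0,7.5,0],
    [1,6.7,0,7.5,0]
  ]
}}

```text
clock: 21.8
eef_pos: [564.1, -105.5, 109.6]
tool_rot: [-3.141, 0.001, 0.066]
force: [-0.7, 0.1, 0.6]
width: 0.1
gripper_force: 0.5
```

```bash
python3 st.py
```

```text
station [ 32.6  -0.2 109.6] tool_rot [-3.141e+00  1.000e-03  6.600e-02] F [-0.7  0.1  0.6] w 0.1 t 21.8
```

Now press down to TCP z ≈ 83 in slow rows.

Emit:
{"op": "play_rows", "data": {
  "targets": [
    [1,0,0,0.5,0],
    [1,0,0,0.9,0],
    [1,0,0,1.2,0],
    [1,0,0,1.5,0],
    [1,0,0,1.8,0],
    [1,0,0,2,0],
    [1,0,0,2.2,0],
    [1,0,0,2.4,0],
    [1,0,0,2.4,0]
  ]
}}

```text
clock: 22.7
eef_pos: [564.0, -105.6, 85.2]
tool_rot: [-3.141, 0.001, 0.066]
force: [1.2, -1.2, 0.2]
width: -0.3
gripper_force: 0.0
```

Emit:
{"op": "play_rows", "data": {
  "targets": [
    [1,0,0,0.2,0],
    [1,0,0,0.4,0],
    [1,0,0,0.4,0]
  ]
}}

```text
clock: 23.0
eef_pos: [564.1, -105.6, 83.3]
tool_rot: [3.141, 0.001, 0.066]
force: [-4.7, 0.6, 18.0]
width: 0.1
gripper_force: 9.2
```

Emit:
{"op": "play_rows", "data": {
  "targets": [
    [1,0,0,-4,0],
    [1,0,0,-8,0],
    [1,-4,-2,-12,0],
    [1,-8,-5,-15,0],
    [1,-12,-8,-15,0],
    [1,-15,-8.5,-15,0],
    [1,-17.2,-8.5,-15,0],
    [1,-17.2,-8.5,-15,0],
    [1,-17.2,-8.5,-15,0],
    [1,-17.2,-8.5,-15,0]
  ]
}}

```text
clock: 24.0
eef_pos: [388.5, -32.4, 231.6]
tool_rot: [3.142, -0.001, 0.066]
force: [0.7, 0.5, -0.3]
width: 0.1
gripper_force: 0.0
```

```bash
python3 st.py; python3 lids.py; python3 -c "
from h import *
print(np.round(ctrl.read_state()['qpos'],2))"
```

```text
station [-137.6   84.7  231.6] tool_rot [ 3.142e+00 -1.000e-03  6.600e-02] F [ 0.7  0.5 -0.3] w 0.1 t 24.0
top 0 [None, None, None, np.float64(54.0), np.float64(55.0), np.float64(54.0), np.float64(51.0), np.float64(37.0)]
top 1 [np.float64(63.0), np.float64(62.0), np.float64(61.0), np.float64(61.0), np.float64(62.0), np.float64(62.0), np.float64(63.0), np.float64(61.0)]
top 2 [np.float64(63.0), np.float64(61.0), np.float64(62.0), np.float64(62.0), np.float64(61.0), np.float64(63.0), np.float64(64.0), np.float64(62.0)]
scene 0 [np.float64(43.0), np.float64(55.0), np.float64(55.0), np.float64(55.0), np.float64(55.0), np.float64(55.0), np.float64(53.0), np.float64(39.0)]
scene 1 [np.float64(65.0), np.float64(63.0), np.float64(62.0), np.float64(62.0), np.float64(62.0), np.float64(63.0), np.float64(64.0), np.float64(63.0)]
scene 2 [np.float64(64.0), np.float64(62.0), np.float64(63.0), np.float64(62.0), np.float64(62.0), np.float64(63.0), np.float64(64.0), np.float64(63.0)]
[ 0.08  0.31 -0.09  2.22  0.05  0.61 -1.55]
```

Emit:
{"op": "play_rows", "data": {
  "targets": [
    [1,-0.2,0,1.5,0],
    [1,-0.2,0,3,0],
    [1,-0.2,0,4.5,0],
    [1,-0.2,0,5.6,0],
    [1,-0.2,0,5.6,0],
    [1,-0.2,0,5.6,0]
  ]
}}

```text
clock: 24.7
eef_pos: [385.7, -32.3, 175.4]
tool_rot: [-3.141, 0.0, 0.066]
force: [0.1, 1.0, 0.3]
width: -0.2
gripper_force: 0.0
```

```bash
python3 st.py;  python3 -c "
from h import *
print(np.round(ctrl.read_state()['qpos'],2))"
```

```text
station [-140.5   84.9  175.4] tool_rot [-3.141  0.     0.066] F [0.1 1.  0.3] w -0.2 t 24.7
[ 0.07  0.42 -0.07  2.29  0.07  0.44 -1.57]
```

Reach is fine. Closing cover 0.

Emit:
{"op": "play_rows", "data": {
  "targets": [
    [1,1.5,0,-0.5,0],
    [1,3,0,-1,0],
    [1,4.3,0,-1.5,0],
    [1,5.6,0,-2.1,0],
    [1,6.9,0,-2,0],
    [1,8.2,0,-1.8,0],
    [1,9.4,0,-1.4,0],
    [1,10.6,0,-0.9,0],
    [1,10.6,0,-0.9,0],
    [1,10.6,0,-0.9,0]
  ]
}}

```text
clock: 25.7
eef_pos: [490.6, -25.3, 184.3]
tool_rot: [-3.142, 0.001, 0.067]
force: [-0.7, -0.1, 1.3]
width: -0.0
gripper_force: 0.3
```

Emit:
{"op": "play_rows", "data": {
  "targets": [
    [1,1.2,0,0.7,0],
    [1,2.3,0,1.5,0],
    [1,3.3,0,2.2,0],
    [1,4.3,0,3,0],
    [1,5.2,0,4.3,0],
    [1,6,0,5.7,0],
    [1,6.4,0,7,0],
    [1,6.7,0,7.5,0],
    [1,6.7,0,7.5,0],
    [1,6.7,0,7.5,0]
  ]
}}

```text
clock: 26.7
eef_pos: [557.7, -20.8, 109.7]
tool_rot: [-3.142, 0.0, 0.066]
force: [-1.1, -0.0, -0.1]
width: 0.1
gripper_force: 0.5
```

```bash
python3 st.py
```

```text
station [ 31.9  84.8 109.7] tool_rot [-3.142  0.     0.066] F [-1.1 -0.  -0.1] w 0.1 t 26.7
```

Emit:
{"op": "play_rows", "data": {
  "targets": [
    [1,0,0,0.5,0],
    [1,0,0,0.9,0],
    [1,0,0,1.2,0],
    [1,0,0,1.5,0],
    [1,0,0,1.8,0],
    [1,0,0,2,0],
    [1,0,0,2.2,0],
    [1,0,0,2.4,0],
    [1,0,0,2.4,0]
  ]
}}

```text
clock: 27.6
eef_pos: [557.3, -20.9, 85.2]
tool_rot: [3.142, 0.001, 0.066]
force: [-0.4, 0.5, 0.4]
width: -0.3
gripper_force: 0.0
```

Emit:
{"op": "play_rows", "data": {
  "targets": [
    [1,0,0,0.2,0],
    [1,0,0,0.4,0],
    [1,0,0,0.4,0]
  ]
}}

```text
clock: 27.9
eef_pos: [557.5, -20.9, 83.3]
tool_rot: [3.141, 0.0, 0.066]
force: [-2.9, -0.0, 18.8]
width: 0.2
gripper_force: 9.7
```

Emit:
{"op": "play_rows", "data": {
  "targets": [
    [1,0,0,-4,0],
    [1,0,0,-8,0],
    [1,-3,-3,-11,0],
    [1,-7,-6,-11,0],
    [1,-11,-8,-11,0],
    [1,-11.7,-8,-11,0],
    [1,-11.7,-8,-11,0],
    [1,-11.7,-8,-11,0]
  ]
}}

```text
clock: 28.7
eef_pos: [437.2, 50.8, 191.6]
tool_rot: [3.141, -0.001, 0.066]
force: [0.2, -0.1, -0.6]
width: 0.3
gripper_force: 0.0
```

```bash
python3 st.py; python3 lids.py;python3 cov.py c2; python3 - <<'E'
from h import *
im,d=ctrl.get_image('scene'); P=cloud('scene',d); z=P[...,2]
m=(z>86)&(z<99)&(abs(P[...,0]-467)<20)&(abs(P[...,1]-53)<20); print('post',m.sum(),np.nanmedian(P[m],0),rect(P,m) if m.sum()>5 else '')
E
```

```text
station [-83.4 164.4 191.6] tool_rot [ 3.141e+00 -1.000e-03  6.600e-02] F [ 0.2 -0.1 -0.6] w 0.3 t 28.7
top 0 [np.float64(63.0), np.float64(62.0), np.float64(62.0), np.float64(61.0), np.float64(61.0), np.float64(62.0), np.float64(62.0), np.float64(61.0)]
top 1 [np.float64(63.0), np.float64(62.0), np.float64(62.0), np.float64(61.0), np.float64(62.0), np.float64(63.0), np.float64(64.0), np.float64(63.0)]
top 2 [np.float64(63.0), np.float64(62.0), np.float64(61.0), np.float64(62.0), np.float64(62.0), np.float64(63.0), np.float64(63.0), np.float64(63.0)]
scene 0 [np.float64(64.0), np.float64(63.0), np.float64(62.0), np.float64(62.0), np.float64(62.0), np.float64(64.0), np.float64(64.0), np.float64(63.0)]
scene 1 [np.float64(64.0), np.float64(63.0), np.float64(62.0), np.float64(62.0), np.float64(63.0), np.float64(63.0), np.float64(64.0), np.float64(63.0)]
scene 2 [np.float64(64.0), np.float64(63.0), np.float64(62.0), np.float64(62.0), np.float64(62.0), np.float64(63.0), np.float64(64.0), np.float64(63.0)]
post 42 [471.7117525   48.53449635  95.16062114] (array([470.3,  53.3]), array([18.4, 18.7]), 30.3, 95.2, 35)
```

View pics/c2.png

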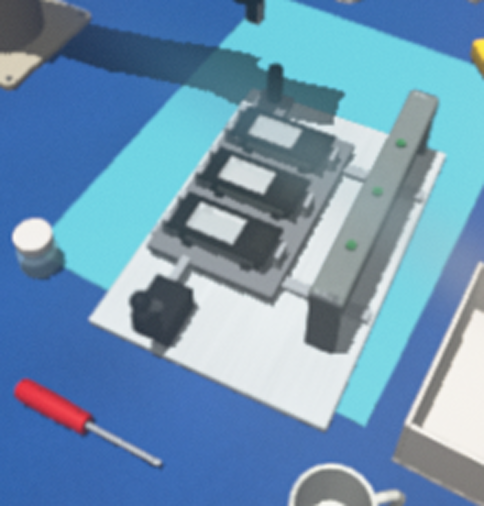

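All three covers are shut; the post is at crop pixel (275,80). I go down behind it and test-push.

Emit:
{"op": "play_rows", "data": {
  "targets": [
    [1,0,0,4,0],
    [1,0,0,8,0],
    [1,0,0,11,0],
    [1,0,0,11,0],
    [1,0,0,11,0],
    [1,0.5,0,11,0],
    [1,0.9,0,11,0],
    [1,1.2,0,11,0],
    [1,1.5,0,11,0],
    [1,1.5,0,11,0]
  ]
}}

```text
clock: 29.9
eef_pos: [449.2, 52.0, 82.0]
tool_rot: [3.141, 0.003, 0.067]
force: [-5.5, -1.0, 3.1]
width: 0.4
gripper_force: 2.4
```

Emit:
{"op": "play_rows", "data": {
  "targets": [
    [1,0.2,0,0,0],
    [1,0.4,0,0,0],
    [1,0.4,0,0,0],
    [1,0.4,0,0,0]
  ]
}}

```text
clock: 30.3
eef_pos: [450.7, 52.1, 81.7]
tool_rot: [3.141, 0.008, 0.067]
force: [-9.9, 0.5, 4.9]
width: -0.0
gripper_force: 4.3
```

Emit:
{"op": "play_rows", "data": {
  "targets": [
    [1,0.2,0,0,0],
    [1,0.4,0,0,0],
    [1,0.5,0,0,0],
    [1,0.5,0,0,0],
    [1,0.5,0,0,0]
  ]
}}

```text
clock: 30.8
eef_pos: [451.1, 52.0, 81.2]
tool_rot: [3.14, 0.017, 0.067]
force: [-15.1, 0.5, 9.5]
width: -0.3
gripper_force: 8.0
```

Emit:
{"op": "play_rows", "data": {
  "targets": [
    [1,0.2,0,0,0],
    [1,0.3,0,0,0],
    [1,0.3,0,0,0],
    [1,0.3,0,0,0]
  ]
}}

```text
clock: 31.2
eef_pos: [451.4, 52.0, 80.9]
tool_rot: [3.14, 0.022, 0.068]
force: [-20.7, 0.8, 11.9]
width: 0.1
gripper_force: 10.1
```

Locked: 20 N and no movement. I back off and go to the lever's -y side.

Emit:
{"op": "play_rows", "data": {
  "targets": [
    [1,-1,0,0,0],
    [1,-3,0,0,0],
    [1,-3,0,-4,0],
    [1,-3,0,-8,0],
    [1,-3,0,-12,0],
    [1,-1,4,-12,0],
    [1,1,9,-12,0],
    [1,2,14,-12,0],
    [1,3,19,-12,0],
    [1,3,24,-12,0]
  ]
}}

```text
clock: 32.2
eef_pos: [510.5, -181.0, 202.5]
tool_rot: [3.14, -0.005, 0.067]
force: [0.8, 0.4, 0.4]
width: 0.2
gripper_force: 0.0
```

Emit:
{"op": "play_rows", "data": {
  "targets": [
    [1,0,4,0,0],
    [1,0,8,0,0],
    [1,0,12,0,0],
    [1,0,16,0,0],
    [1,0,20,0,0],
    [1,0,23,0,0],
    [1,0,23,0,0],
    [1,0,23,0,0]
  ]
}}

```text
clock: 33.0
eef_pos: [523.4, -409.1, 201.7]
tool_rot: [3.141, -0.001, 0.065]
force: [-0.5, 0.1, -0.1]
width: 0.0
gripper_force: 0.0
```

```bash
python3 st.py; cat > lev.py <<'E'
from h import *
o=np.array([531.6,-107.5]); c,s_=np.cos(np.radians(3.9)),np.sin(np.radians(3.9))
s=ctrl.read_state()
for n in ['wrist','top']:
    im,d=ctrl.get_image(n); P=cloud(n,d,s); v=P[...,:2]-o
    X=c*v[...,0]+s_*v[...,1]; Y=-s_*v[...,0]+c*v[...,1]; Z=P[...,2]
    for nm,lo,hi in [('ball',106,124),('block',48,56)]:
        m=(abs(X+20)<45)&(Y<-160)&(Y>-275)&(Z>lo)&(Z<hi)
        if m.sum()>5: print(n,nm,m.sum(),'X',np.percentile(X[m],[2,98]),'Y',np.percentile(Y[m],[2,98]),'Z',np.percentile(Z[m],98))
    m=(X>-80)&(X<190)&(abs(Y)<110)&(Z>30)&(Z<37); print('tray edges X',np.percentile(X[m],[.2,99.8]))
E
python3 lev.py
```

```text
station [ -28.7 -300.4  201.7] tool_rot [ 3.141e+00 -1.000e-03  6.500e-02] F [-0.5  0.1 -0.1] w 0.0 t 33.0
wrist ball 757 X [-29.47640618  -9.68828105] Y [-254.28460482 -234.24364916] Z 116.52092507618129
wrist block 2839 X [-43.13964919   3.26291245] Y [-235.3308402  -175.52337826] Z 52.394701603097694
tray edges X [-79.8230989   86.20150888]
top ball 68 X [-33.04834169 -12.49568191] Y [-253.54273837 -234.43371901] Z 118.39295178802529
top block 368 X [-46.92438592   0.74182978] Y [-234.84104794 -175.22333354] Z 55.673480619981696
tray edges X [-79.83321883  84.84106687]
```

Emit:
{"op": "play_rows", "data": {
  "targets": [
    [1,0.8,0,4,0],
    [1,0.8,0,8,0],
    [1,0.8,0,8.7,0],
    [1,0.8,0,8.7,0],
    [1,0.8,-1.5,8.7,0],
    [1,0.8,-2.5,8.7,0],
    [1,0.8,-3.5,8.7,0],
    [1,0.8,-4.5,8.7,0],
    [1,0.8,-5.5,8.7,0],
    [1,0.8,-5.5,8.7,0]
  ]
}}

```text
clock: 34.1
eef_pos: [528.1, -350.5, 114.9]
tool_rot: [-3.14, 0.0, 0.069]
force: [0.0, -0.0, -1.0]
width: -0.2
gripper_force: 0.0
```

Emit:
{"op": "play_rows", "data": {
  "targets": [
    [1,0,-0.7,0,0],
    [1,0,-1.4,0,0],
    [1,0,-2.1,0,0],
    [1,0,-2.8,0,0],
    [1,0,-3.4,0,0],
    [1,0,-3.4,0,0],
    [1,0,-3.4,0,0],
    [1,0,-3.4,0,0]
  ]
}}

```text
clock: 34.9
eef_pos: [525.5, -319.2, 114.5]
tool_rot: [3.141, 0.0, 0.066]
force: [0.5, 0.0, -0.4]
width: -0.1
gripper_force: 0.0
```

Emit:
{"op": "play_rows", "data": {
  "targets": [
    [1,0,3,0,0],
    [1,0,6,-2,0],
    [1,0,8,-6,0],
    [1,0,8,-9,0],
    [1,0,8,-9,0],
    [1,0,8,-9,0]
  ]
}}

```text
clock: 35.5
eef_pos: [530.8, -399.1, 205.2]
tool_rot: [3.141, -0.001, 0.066]
force: [-0.6, -0.7, -0.4]
width: -0.3
gripper_force: 0.0
```

```bash
python3 st.py; python3 lev.py
```

```text
station [ -20.6 -290.9  205.2] tool_rot [ 3.141e+00 -1.000e-03  6.600e-02] F [-0.6 -0.7 -0.4] w -0.3 t 35.5
wrist ball 885 X [-29.29483548  -9.23786188] Y [-193.42126944 -174.20152286] Z 122.71107253234351
wrist block 2882 X [-43.32360729   3.20340491] Y [-235.75088102 -176.07616928] Z 52.50473367996909
tray edges X [-79.63647981  86.2362134 ]
top ball 68 X [-33.49070555 -12.10930838] Y [-191.5950514  -171.75741538] Z 123.8037734310136
top block 328 X [-46.81073817   0.5855741 ] Y [-236.40963164 -174.74934527] Z 55.498615707209055
tray edges X [-79.88641335  84.77709722]
```

The lever is past the middle but still short of its end; I'll check again after moving back towards the post.

Emit:
{"op": "play_rows", "data": {
  "targets": [
    [1,0,0,0,0],
    [1,0,0,0,0],
    [1,0,0,0,0],
    [1,0,0,0,0],
    [1,0,0,0,0],
    [1,0,0,0,0]
  ]
}}

```text
clock: 36.2
eef_pos: [530.9, -398.7, 204.6]
tool_rot: [-3.142, -0.0, 0.067]
force: [0.1, -0.5, -0.7]
width: -0.2
gripper_force: 0.0
```

```bash
python3 lev.py
```

```text
wrist ball 891 X [-29.48325046  -9.26101   ] Y [-193.39096163 -174.03147166] Z 122.71740999389135
wrist block 2900 X [-43.2317241    3.23050045] Y [-235.59848987 -176.04844402] Z 52.53798774344888
tray edges X [-79.790035    85.85331131]
top ball 71 X [-33.96307826 -12.33663625] Y [-192.17739236 -172.55163491] Z 123.53313085630143
top block 331 X [-46.79814207  -0.12275619] Y [-236.20894965 -174.83096541] Z 55.241356420825106
tray edges X [-79.86487887  85.00425354]
```

The lever rests exactly where I left it, so I push it the rest of the way.

Emit:
{"op": "play_rows", "data": {
  "targets": [
    [1,0,0,4,0],
    [1,0,0,8,0],
    [1,0,0,9,0],
    [1,0,-2,9,0],
    [1,0,-4,9,0],
    [1,0,-6,9,0],
    [1,0,-7.5,9,0],
    [1,0,-7.5,9,0],
    [1,0,-7.5,9,0]
  ]
}}

```text
clock: 37.2
eef_pos: [526.4, -324.8, 115.3]
tool_rot: [3.14, -0.001, 0.067]
force: [0.0, 0.3, -0.4]
width: -0.1
gripper_force: 0.0
```

Emit:
{"op": "play_rows", "data": {
  "targets": [
    [1,0,-0.6,0,0],
    [1,0,-1.2,0,0],
    [1,0,-1.6,0,0],
    [1,0,-1.6,0,0],
    [1,0,-1.6,0,0]
  ]
}}

```text
clock: 37.7
eef_pos: [524.8, -308.0, 114.6]
tool_rot: [3.141, -0.0, 0.067]
force: [-0.8, 0.3, 0.6]
width: -0.0
gripper_force: 0.0
```

```bash
python3 st.py; python3 lev.py
```

```text
station [ -20.4 -199.6  114.6] tool_rot [ 3.141 -0.     0.067] F [-0.8  0.3  0.6] w -0.0 t 37.7
wrist ball 2515 X [-23.22011017  -8.4595352 ] Y [-212.21679013 -160.85363965] Z 122.6862442519003
wrist block 4992 X [-40.41651949   3.60437214] Y [-235.13440315 -175.15246619] Z 52.57058209547182
tray edges X [-79.05096637  86.10177616]
top ball 27 X [-34.61245016 -27.66606472] Y [-206.04426838 -161.13731679] Z 117.85301658156904
top block 189 X [-47.69236054 -25.2271543 ] Y [-236.07333985 -174.83580808] Z 55.69008323214017
tray edges X [-79.81745782  85.04067356]
```

Emit:
{"op": "play_rows", "data": {
  "targets": [
    [1,0,-0.4,0,0],
    [1,0,-0.8,0,0],
    [1,0,-0.8,0,0],
    [1,0,-0.8,0,0]
  ]
}}

```text
clock: 38.2
eef_pos: [524.2, -300.4, 114.6]
tool_rot: [3.141, 0.0, 0.066]
force: [0.5, -0.4, -0.8]
width: 0.1
gripper_force: 0.9
```

Emit:
{"op": "play_rows", "data": {
  "targets": [
    [1,0,3,0,0],
    [1,0,6,-2,0],
    [1,0,9,-6,0],
    [1,0,9,-9,0],
    [1,0,9,-9,0],
    [1,0,9,-9,0]
  ]
}}

```text
clock: 38.8
eef_pos: [530.6, -389.1, 205.1]
tool_rot: [-3.141, -0.001, 0.067]
force: [-0.2, 0.6, -0.8]
width: 0.1
gripper_force: 0.0
```

```bash
python3 st.py; python3 lev.py; python3 - <<'E'
from h import *
im,d=ctrl.get_image('wrist'); save('lv',im)
E
```

```text
station [ -20.2 -280.9  205.1] tool_rot [-3.141e+00 -1.000e-03  6.700e-02] F [-0.2  0.6 -0.8] w 0.1 t 38.8
wrist ball 710 X [-29.4230768   -9.57513988] Y [-177.66260368 -160.56992127] Z 116.4540399356834
wrist block 2992 X [-43.44612688   3.30700664] Y [-235.60162082 -176.19523262] Z 52.639387274567056
tray edges X [-79.73286413  86.46458499]
top ball 56 X [-32.30089585 -11.9268176 ] Y [-177.81434034 -160.41470353] Z 118.71863456012832
top block 337 X [-47.01546263   0.6906662 ] Y [-236.29163734 -176.26193061] Z 55.211435267218576
tray edges X [-79.87391185  85.01094787]
```

View pics/lv.png

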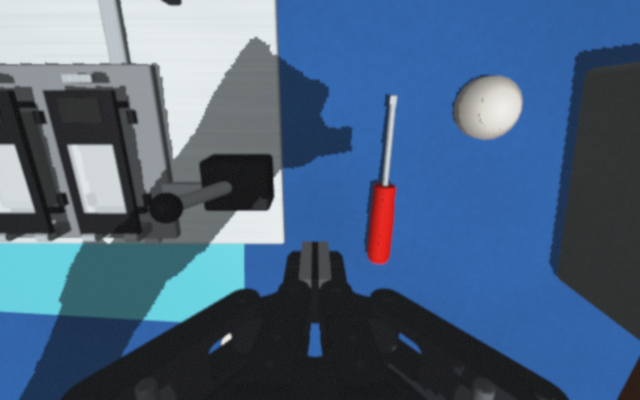

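The lever now lies over to +y (ball at pixel (165,207)), at its rest height. Back to the post.

Emit:
{"op": "play_rows", "data": {
  "targets": [
    [1,0,-5,0,0],
    [1,0,-10,0,0],
    [1,-1,-15,0,0],
    [1,-2,-20,0,0],
    [1,-3,-25,0,0],
    [1,-4,-30,0,0],
    [1,-5,-34,0,0],
    [1,-6,-38,0,0],
    [1,-6.5,-42,0,0],
    [1,-6.5,-44.5,0,0]
  ]
}}

```text
clock: 39.95
eef_pos: [433.5, 53.1, 203.9]
tool_rot: [-3.141, 0.003, 0.071]
force: [0.2, 0.2, 0.4]
width: 0.3
gripper_force: 0.0
```

Emit:
{"op": "play_rows", "data": {
  "targets": [
    [1,0,0,0,0],
    [1,0,0,0,0]
  ]
}}

```text
clock: 40.15
eef_pos: [435.2, 50.2, 204.0]
tool_rot: [3.141, 0.002, 0.068]
force: [0.8, 0.7, -0.9]
width: 0.1
gripper_force: 0.0
```

```bash
python3 st.py; python3 lids.py | grep scene
```

```text
station [-85.5 163.9 204. ] tool_rot [3.141e+00 2.000e-03 6.800e-02] F [ 0.8  0.7 -0.9] w 0.1 t 40.15
scene 0 [np.float64(64.0), np.float64(63.0), np.float64(62.0), np.float64(62.0), np.float64(62.0), np.float64(63.0), np.float64(64.0), np.float64(63.0)]
scene 1 [np.float64(64.0), np.float64(63.0), np.float64(62.0), np.float64(62.0), np.float64(62.0), np.float64(63.0), np.float64(64.0), np.float64(63.0)]
scene 2 [np.float64(63.0), np.float64(62.0), np.float64(62.0), np.float64(62.0), np.float64(62.0), np.float64(63.0), np.float64(64.0), np.float64(63.0)]
```

Emit:
{"op": "play_rows", "data": {
  "targets": [
    [1,0,0,4,0],
    [1,0,0,8,0],
    [1,0,0,12,0],
    [1,0,0,12.3,0],
    [1,0,0,12.3,0],
    [1,0.7,0,12.3,0],
    [1,1.3,0,12.3,0],
    [1,1.8,0,12.3,0],
    [1,2.3,0,12.3,0],
    [1,2.3,0,12.3,0]
  ]
}}

```text
clock: 41.25
eef_pos: [458.2, 51.3, 82.6]
tool_rot: [3.141, 0.001, 0.066]
force: [-4.1, -0.2, 3.5]
width: -0.2
gripper_force: 2.1
```

The tray now moves.

Emit:
{"op": "play_rows", "data": {
  "targets": [
    [1,0.8,0,0,0],
    [1,1.6,0,0,0],
    [1,2.4,0,0,0],
    [1,3.2,0,0,0],
    [1,4,0,0,0],
    [1,4.8,0,0,0],
    [1,5.6,0,0,0],
    [1,6.4,0,0,0],
    [1,7,0,0,0],
    [1,7,0,0,0]
  ]
}}

```text
clock: 42.25
eef_pos: [528.8, 56.1, 82.2]
tool_rot: [3.142, -0.0, 0.066]
force: [-3.1, -0.2, 3.0]
width: -0.2
gripper_force: 1.5
```

Emit:
{"op": "play_rows", "data": {
  "targets": [
    [1,0.3,0,0,0],
    [1,0.6,0,0,0],
    [1,0.9,0,0,0],
    [1,0.9,0,0,0],
    [1,0.9,0,0,0]
  ]
}}

```text
clock: 42.75
eef_pos: [536.8, 56.6, 81.9]
tool_rot: [3.142, 0.001, 0.066]
force: [-5.3, -0.9, 3.3]
width: 0.1
gripper_force: 2.5
```

```bash
python3 st.py
```

```text
station [ 16.4 163.4  81.9] tool_rot [3.142e+00 1.000e-03 6.600e-02] F [-5.3 -0.9  3.3] w 0.1 t 42.75
```

Emit:
{"op": "play_rows", "data": {
  "targets": [
    [1,0.2,0,0,0],
    [1,0.4,0,0,0],
    [1,0.6,0,0,0],
    [1,0.6,0,0,0],
    [1,0.6,0,0,0]
  ]
}}

```text
clock: 43.25
eef_pos: [537.9, 56.8, 81.2]
tool_rot: [3.141, 0.011, 0.067]
force: [-13.8, 1.7, 8.2]
width: 0.1
gripper_force: 6.8
```

Emit:
{"op": "play_rows", "data": {
  "targets": [
    [1,0.2,0,0,0],
    [1,0.4,0,0,0],
    [1,0.4,0,0,0],
    [1,0.4,0,0,0]
  ]
}}

```text
clock: 43.65
eef_pos: [538.0, 56.9, 80.7]
tool_rot: [3.14, 0.019, 0.067]
force: [-20.7, -0.2, 12.6]
width: 0.2
gripper_force: 9.9
```

```bash
python3 st.py
```

```text
station [ 17.6 163.6  80.7] tool_rot [3.14  0.019 0.067] F [-20.7  -0.2  12.6] w 0.2 t 43.65
```

Firm stop after about 89 mm of travel. I back off and verify.

Emit:
{"op": "play_rows", "data": {
  "targets": [
    [1,-1,0,0,0],
    [1,-3,0,0,0],
    [1,-5,0,0,0],
    [1,-6,-1,-4,0],
    [1,-6,-2,-8,0],
    [1,-6,-6,-12,0],
    [1,-6,-10,-14,0],
    [1,-6,-14,-14,0],
    [1,-6,-14,-14,0],
    [1,-6,-14,-14,0]
  ]
}}

```text
clock: 44.65
eef_pos: [479.4, 194.5, 222.3]
tool_rot: [-3.14, -0.004, 0.069]
force: [0.1, -0.5, 0.0]
width: -0.1
gripper_force: 0.0
```

```bash
sed -i 's/for x in (.*):/for x in (35,45,55,70,85,100,115,185):/' lids.py; python3 lids.py; python3 cov.py fin; python3 - <<'E'
from h import *
o=np.array([531.6,-107.5]); c,s_=np.cos(np.radians(3.9)),np.sin(np.radians(3.9))
for n in ['top','scene']:
    im,d=ctrl.get_image(n); P=cloud(n,d); v=P[...,:2]-o
    X=c*v[...,0]+s_*v[...,1]; Y=-s_*v[...,0]+c*v[...,1]; Z=P[...,2]
    m=(abs(Y)<100)&(Z>30)&(Z<37)&(X<130)&(X>-120); print('tray back',np.percentile(X[m],.5))
    m=(Z>88)&(Z<99)&(abs(Y-164)<25)&(X<120); print('post',np.nanmedian(X[m]),np.nanmedian(Y[m]))
    for ob in ['spool','screwdriver','flux_jar']:
        r=ctrl.trace(n,ob)[0]; print(ob,round(r['confidence'],2),rect(P,r['pixels'])[0])
E
```

```text
top 0 [np.float64(63.0), np.float64(62.0), np.float64(61.0), np.float64(62.0), np.float64(61.0), np.float64(61.0), np.float64(62.0), None]
top 1 [np.float64(62.0), np.float64(61.0), np.float64(62.0), np.float64(62.0), np.float64(62.0), np.float64(61.0), np.float64(62.0), None]
top 2 [np.float64(63.0), np.float64(62.0), np.float64(62.0), np.float64(61.0), np.float64(62.0), np.float64(62.0), np.float64(62.0), None]
scene 0 [np.float64(64.0), np.float64(63.0), np.float64(63.0), np.float64(62.0), np.float64(63.0), np.float64(62.0), np.float64(63.0), np.float64(22.0)]
scene 1 [np.float64(64.0), np.float64(63.0), np.float64(62.0), np.float64(62.0), np.float64(62.0), np.float64(62.0), np.float64(63.0), np.float64(14.0)]
scene 2 [np.float64(64.0), np.float64(63.0), np.float64(62.0), np.float64(62.0), np.float64(62.0), np.float64(61.0), np.float64(63.0), np.float64(23.0)]
tray back 1.9021473245287999
post 35.11639611432192 163.3598559585853
spool 0.63 [ 619.8 -187. ]
screwdriver 0.62 [ 522.9 -463. ]
flux_jar 0.81 [ 341.3 -320.1]
tray back 3.3837496759878465
post 35.414402949953306 159.44762894433515
spool 0.58 [435.5 378.3]
screwdriver 0.97 [ 526.5 -464. ]
flux_jar 0.56 [ 345.2 -321. ]
```

View pics/fin.png

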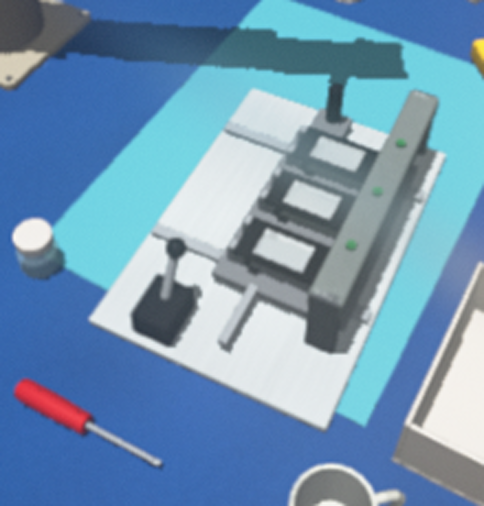

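The final view shows the tray under the bridge, all three covers shut and the bystanders where they were. Handing in.

```bash
python3 -c "
from cell import ctrl
print(ctrl.finish_job())"
```

```text
the job is handed in; nothing more can be done
None
```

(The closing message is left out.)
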